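# Stand the fallen post insulator up on its display board

### The arm

A 6-joint arm with a two-finger parallel gripper is mounted at the origin on the work surface. World frame = base frame: x ahead of the robot, y to its left, z up, the work surface at z = 0. Lengths are in mm, angles in rad, forces in N, time in s.
With the tool pointing down it reaches from about 275 to 750 mm from the base axis. Payload 10.2 kg.
Tool frame: the origin (TCP) lies at the very end of the fingers, on their centre line; the grasp point (between the pads) lies 19 mm behind it (ctrl.tcp_to_grasp is the distance from the TCP to the grasp point, in mm); z points along the fingers, x is the direction in which the jaws open and shut, and the axes are right-handed (so a half turn about z gives the same grasp; the last joint's range is limited). The gripper opens to 85 mm and grips with 20 to 120 N. Pads are 22 mm wide; open, the fingers measure 114 mm over their backs; the gripper's body (76 mm by 85 mm) begins 54 mm behind the grasp point. The pads swing forward as they close: fully open they stand 13 mm farther back than shut.
Start: joints at [1.015, 0.313, 1.498, -0, 1.331, -0.223], TCP at [171.525, 496.196, 231.294] pointing down, gripper open.
Joint ranges: [-2.94, 2.94], [-0.97, 2.17], [0.19, 2.56], [-1.23, 4.37], [0.02, 3.11], [-2.88, 2.88]. Speed limits (rad/s): [2.39, 2.39, 3.01, 3.14, 3.14, 3.14].

### API

Orientations are given as a unit quaternion [w, x, y, z].
In Python, from rig import monitor, vision, order, ctrl gives the robot as it stands. The module is installed in compiled form; this text tells all that it offers.
- The arm moves only by the shell command python3 -m pendant 'ROWS' [FORCE]. ROWS is JSON, a list that holds one entry, the list of rows, each a list of 5 numbers: the closure, from -1 (fully open) to 1 (shut), then the shift along the world's x, y, z in m, then the turn about the world's z in degrees. In form: [[[fingers, dx, dy, dz, spin], ...]]. A call has 1 to 20 rows; each row is the pose to reach, as a shift and turn from the pose commanded when the call began; what a row does not reach only later rows make up. A row lasts 1/10 s, in which the tool goes at most 50 mm and 8.59 degrees, less where a joint would pass 70% of its speed; a pose out of reach is approached as far as the arm can. A call with a gripper value outside its range is refused whole. The fingers move at their own pace and stop on an object; FORCE is the grip in N (left out, the last holds). Time passes only in rows, so rows that repeat a pose let the fingers close. It gives the time, the measured TCP pose, the force and the opening at its end, in the units of the state.
- monitor.sense(): the state, without advancing time (a new reading comes with each control period).
- vision.capture(name): name is "scene" or "side" or "wrist"; returns (picture, depth): 400x640x3 uint8, red, green, blue; 400x640 float32, mm along the optical axis (not along the pixel's ray), 0 where there is no reading.
- vision.camera_info(name): a dict with "fov_y" (degrees; the focal length in pixels is half the picture's height over the tangent of half this angle, whatever the lens; pixels are square), "cx", "cy" (the principal point, pixels), "R" (3x3) and "t" (3): a world point X has camera coordinates R X + t; the wrist camera has in their place "hand_eye" (4x4, takes a point from camera to tool coordinates, whose origin is the TCP and whose axes are the tool frame's). Camera axes: x right, y down, z forward; pixel columns grow to the right and rows downward; lengths in mm; the calibration is good to about 2 mm. A picture is of the moment at which its call begins: read the wrist's pose just before it. camera_info takes no time and is no camera call.
- order.finish_job(): hands the job in, once; it reports no verdict.
The state is a dict: "time_s": time; "joints": joint angles; "dq": joint speeds; "tau": joint torques, N m; "eef_pos": TCP position; "ee_rot": TCP orientation; "force": force on the tool from outside, world axes, zero at the start; "wrist_torque": the same for the moment, N m; "grip_width": opening from 0.0 (shut) to 1.0 (fully open).
Only numpy, scipy, OpenCV 4.12 (cv2) and the standard library are available. Lean on these libraries where they do the work, as an engineer would, in place of code of your own. Each camera call takes 0.05 s, during which the arm holds its last target.

### The job

One of the two porcelain post insulators on the shop counter has toppled over. Pick it up, stand it upright on its square foot in the middle of the plywood display board and let go; set it down, do not drop it. Leave the insulator that is already standing and the ceramic fuse where they are.

Things in the scene. Friction and masses are not known exactly. Their poses are not given: they have to be found in the camera images.
- fallen_post: Toppled brown porcelain post insulator, 136 mm, under 0.6 kg, centre of mass at 44. Heights from foot: square steel foot 56 wide, 0-10; stem 34 dia. to 126 (cap 118-126), two skirts 56 dia. at 24-34 and 48-58; stud 10 dia. to 136. Grip the bare stem, 66-126. Origin: centre of foot's underside; z: foot to stud. It lies axis level, 28 above the counter, stud end to the robot's right (-y) +-35 deg.
- board: The plywood display board, 150 x 150 x 12 mm, lying flat and fixed on the counter, with nothing on it. Origin: centre of its underside; its top face is 12 mm higher; z points up.
- standing_post: An identical post insulator that already stands upright on the counter beyond the work. Origin: centre of the underside of its foot; z up the stem. To be left alone.
- fuse: A loose fuse link lying on the counter beyond the work: square white ceramic body 40 x 40 x 78 mm with aluminium ends and a flat steel blade standing out about 25 mm at each end (130 mm overall, along y). Origin: centre of the body's underside; z up. It belongs lying down; leave alone.
Not all that is in view belongs to the job. Several things have the shape of the board; the one meant has the colours described above.

How it is judged (in metres and radians):
At the end, for the whole second after the job is handed in: The fallen insulator stands on its foot on the board, upright within 10 degrees, its foot's centre within 35 mm of the board's centre, at rest and released; the other insulator still stands and it and the fuse are within 25 mm of where they were (angle between each of fallen_post, standing_post's own z axis and vertical below 0.175 rad and horizontal distance between fallen_post and board below 0.035 m and z of fallen_post in the frame of board between 0.007 and 0.02 m and linear speed of fallen_post below 0.02 m/s and distance of each of standing_post, fuse from where it was at the start of the episode below 0.025 m); the robot touches nothing.
It fails at once if the insulator is dropped: it falls freely, touching nothing, at more than 0.6 m/s (contact force between fallen_post and anything else below 0.02 N and linear speed of fallen_post above 0.6 m/s).
It fails at once if the standing insulator is shifted by more than 25 mm or tipped by more than 20 degrees (distance of standing_post from where it was at the start of the episode above 0.025 m or angle between standing_post's own z axis and vertical above 0.35 rad).
It fails at once if the fuse is shifted by more than 25 mm (distance of fuse from where it was at the start of the episode above 0.025 m).
It also fails if it takes over 35 s, if anything falls off the work surface, if the arm or the gripper's body presses on something with over 40 N, if the wrist force passes 120 N, or if a joint passes its speed limit or range.

## Working session

There is one attempt and no reset: what is moved stays moved. The work goes in short steps, Python scripts to look and compute and a shell command to move; the robot and the scene stay as the last step left them, time stands still between calls to the robot, and variables do not carry over. Pictures are saved under pics/ and viewed, and the job is handed in when it is done.

```bash
mkdir -p pics; cat > h.py <<'E'
import numpy as np, cv2
from rig import monitor, vision, order, ctrl
from scipy.spatial.transform import Rotation as Ro
def K(n):
    i=vision.camera_info(n); return 200/np.tan(np.radians(i["fov_y"])/2), i["cx"], i["cy"], i
def pose(n):  # camera->world R,t
    f,cx,cy,i=K(n)
    if n!="wrist":
        R=np.array(i["R"]);t=np.array(i["t"]); return R.T,-R.T@t
    s=monitor.sense(); q=s["ee_rot"]; T=np.eye(4);T[:3,:3]=Ro.from_quat([q[1],q[2],q[3],q[0]]).as_matrix();T[:3,3]=s["eef_pos"]
    T=T@np.array(i["hand_eye"]); return T[:3,:3],T[:3,3]
def grab(n):
    P=pose(n); im,d=vision.capture(n); np.savez(f"{n}.npz",im=im,d=d,R=P[0],t=P[1]); return im,d,P
def load(n):
    z=np.load(f"{n}.npz"); return z["im"],z["d"],(z["R"],z["t"])
def pts(n,d,P):
    f,cx,cy,i=K(n); v,u=np.mgrid[:400,:640]
    c=np.stack([(u-cx)/f*d,(v-cy)/f*d,d],-1); return c@P[0].T+P[1]
def ray(n,u,v,z,P):
    f,cx,cy,i=K(n); r=P[0]@np.array([(u-cx)/f,(v-cy)/f,1]); return P[1]+r*(z-P[1][2])/r[2]
E
python3 - <<'E'
from h import *
s=monitor.sense(); print(s)
print(ctrl.tcp_to_grasp)
for n in ["scene","side","wrist"]:
    im,d,P=grab(n); cv2.imwrite(f"pics/{n}0.png",im[...,::-1]); print(n,P[1],vision.camera_info(n))
E
```

```text
{'time_s': 0.0, 'joints': array([ 1.01459032e+00,  3.13427576e-01,  1.49843965e+00, -4.18179448e-05,
        1.33102136e+00, -2.23438025e-01]), 'dq': array([-1.16581957e-03, -9.32861746e-05,  1.01138661e-03,  6.09435156e-04,
       -1.34879938e-03, -1.18927118e-03]), 'tau': array([-6.36064324e-04, -4.12246764e+01, -2.59750164e+01, -2.02876859e-04,
        3.94647679e-03, -1.56751838e-05]), 'eef_pos': array([171.39300548, 495.95361991, 230.74559144]), 'ee_rot': array([ 2.68427642e-04,  8.14447803e-01,  5.80236466e-01, -5.90104115e-04]), 'force': array([-0.88862688,  0.8542039 , -0.1530486 ]), 'wrist_torque': array([-0.00219009,  0.01476339, -0.00024284]), 'grip_width': 1.0001175682268566}
18.700000000000003
scene [1151.63178434 -254.89664472  752.1578238 ] {'fov_y': 53.82498460571496, 'cx': 326.1395403233014, 'cy': 197.94194097673895, 'R': array([[ 0.34924928,  0.93702322,  0.00352593],
       [ 0.67839869, -0.25025494, -0.69075877],
       [-0.64637463,  0.24363899, -0.72307668]]), 't': array([-166.01455047, -325.49502588, 1350.35610683])}
side [417.35829621 614.89994198 703.80715235] {'fov_y': 55.29577076653461, 'cx': 320.9936136492933, 'cy': 197.08230234092736, 'R': array([[-0.98458649, -0.17485821,  0.00374763],
       [-0.1262328 ,  0.69563047, -0.7072224 ],
       [ 0.12105668, -0.6967947 , -0.70698121]]), 't': array([515.80803572, 122.68935257, 875.51344182])}
wrist [ 91.84642082 523.15201196 372.48954451] {'fov_y': 63.02232094386511, 'cx': 321.95736978265694, 'cy': 196.5661136182611, 'hand_eye': array([[ 9.99999728e-01,  3.20584021e-04,  6.64700397e-04,
        -4.85251205e-01],
       [-5.17904160e-04,  9.46518311e-01,  3.22649684e-01,
        -8.41024917e+01],
       [-5.25714764e-04, -3.22649941e-01,  9.46518219e-01,
        -1.41672137e+02],
       [ 0.00000000e+00,  0.00000000e+00,  0.00000000e+00,
         1.00000000e+00]])}
```

View pics/scene0.png

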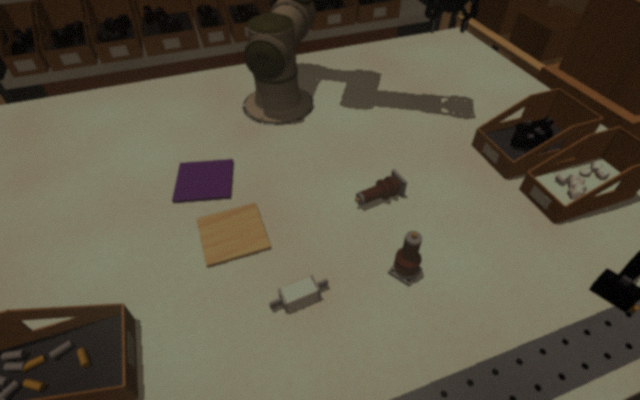

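View pics/side0.png

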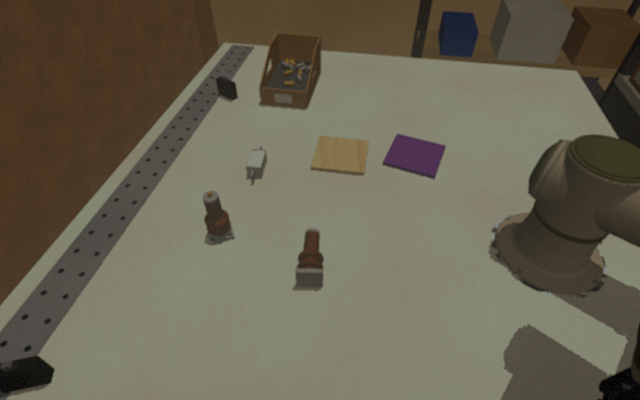

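View pics/wrist0.png

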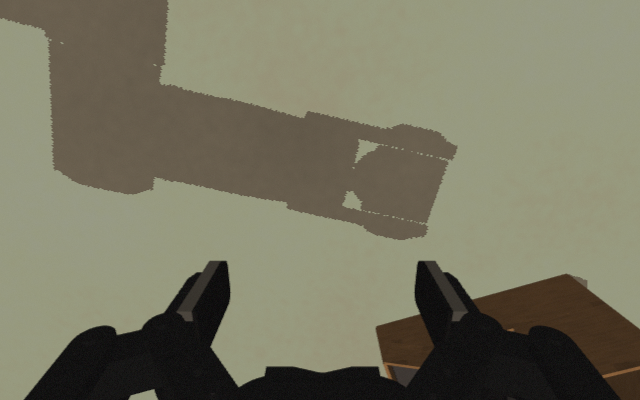

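The scene view shows the fallen post at about (383,188), with its steel foot at (398,184), and the standing post at (407,255). The fuse is at (299,293). Two things have the board's shape: a tan wood-grain square at (233,234) in scene and (341,155) in side, and a purple one at (204,180) in scene and (415,155) in side. The tan one fits "plywood". I'll confirm that in a crop and measure.

```bash
python3 - <<'E'
from h import *
out=[]
for n,(a,b,c,e) in {"scene":(160,140,290,280),"side":(290,110,460,190)}.items():
    im,d,P=load(n); cr=im[b:e,a:c]; cr=cv2.resize(cr,None,fx=380/cr.shape[1],fy=380/cr.shape[1],interpolation=cv2.INTER_CUBIC); out.append(cv2.copyMakeBorder(cr,0,450-cr.shape[0],0,0,cv2.BORDER_CONSTANT))
cv2.imwrite("pics/crop1.png",np.hstack(out)[...,::-1])
for n in ["scene","side"]:
    im,d,P=load(n); X=pts(n,d,P); hsv=cv2.cvtColor(im,cv2.COLOR_RGB2HSV)
    for name,uvs in {"scene":{"board":(233,234),"post":(383,190),"foot":(399,183),"stand":(407,255),"fuse":(299,293),"table":(330,240)},"side":{"board":(341,155),"post":(312,240),"foot":(310,278),"stand":(217,215),"fuse":(257,160),"table":(300,200)}}[n].items():
        u,v=uvs; print(n,name,hsv[v,u],im[v,u],X[v,u].round(1))
E
```

```text
scene board [ 19 124 130] [130 106  67] [ 524.9 -255.6   12.4]
scene post [ 11 117  48] [48 34 26] [538.8 131.   39.8]
scene foot [11 99 54] [54 41 33] [528.7 182.3  38.2]
scene stand [ 13 102  40] [40 31 24] [762.   72.   79.6]
scene fuse [ 36  39 130] [126 130 110] [ 746.2 -159.9   40.1]
scene table [ 24  52 132] [132 127 105] [613.6 -41.7   0.8]
side board [ 20 104 135] [135 116  80] [ 508.6 -241.9   15.4]
side post [ 10 131  76] [76 50 37] [526.3 100.4  45.2]
side foot [23 35 66] [66 64 57] [512.7 191.6  37.4]
side stand [12 85 54] [54 43 36] [740.6  95.   78.7]
side fuse [ 38  33 139] [134 139 121] [ 727.2 -148.4   40.4]
side table [ 30  38 133] [133 133 113] [589.6 -59.4  -0.8]
```

View pics/crop1.png

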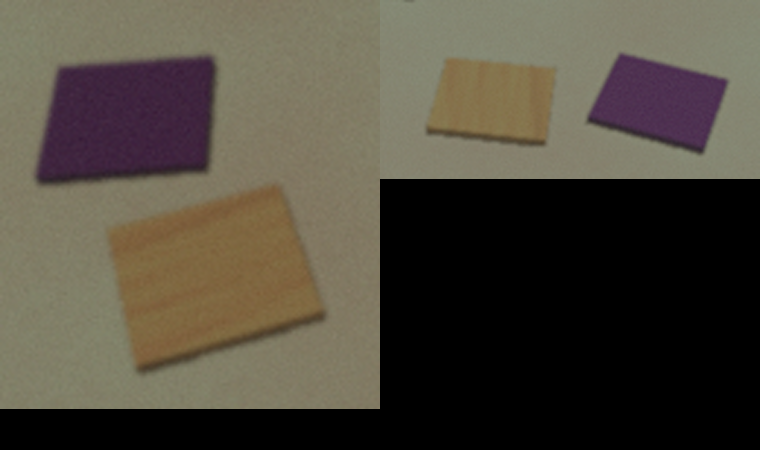

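The crop shows a tan, wood-grained plywood square (scene 233,234) beside a plain purple one (204,180), so the tan one is the board. Next I'll measure the board and the post from both views.

```bash
cat > meas.py <<'E'
from h import *
def big(m,u,v):
    k,l,s,c=cv2.connectedComponentsWithStats(m.astype(np.uint8)); 
    return l==l[v,u]
def tri(ps):  # rays (n,u,v,P)
    A=np.zeros((3,3));b=np.zeros(3)
    for n,u,v,P in ps:
        f,cx,cy,i=K(n); r=P[0]@np.array([(u-cx)/f,(v-cy)/f,1]); r/=np.linalg.norm(r); M=np.eye(3)-np.outer(r,r); A+=M;b+=M@P[1]
    return np.linalg.solve(A,b)
if __name__=="__main__":
    rays=[];
    for n,uv in [("scene",(233,234)),("side",(341,155))]:
        im,d,P=load(n); hsv=cv2.cvtColor(im,cv2.COLOR_RGB2HSV); X=pts(n,d,P)
        m=(hsv[...,1]>85)&(hsv[...,0]>12)&(hsv[...,0]<26)&(hsv[...,2]>95); m=big(m,*uv)
        c=cv2.findContours(m.astype(np.uint8),0,1)[0]; c=max(c,key=cv2.contourArea)
        q=cv2.boxPoints(cv2.minAreaRect(c)); ap=cv2.approxPolyDP(cv2.convexHull(c),6,True)[:,0]
        W=np.array([ray(n,*p,12,P) for p in ap]); 
        # intersect diagonals
        if len(ap)==4:
            h=lambda p:np.array([*p,1.]); x=np.cross(np.cross(h(ap[0]),h(ap[2])),np.cross(h(ap[1]),h(ap[3]))); x=x[:2]/x[2]; rays.append((n,*x,P)); print(n,"ctr px",x, ray(n,*x,12,P).round(1))
        print(W.round(0).tolist(), "depth mean",X[m&(d>0)].mean(0).round(1),"top z med",np.median(X[m][:,2]).round(1))
    if len(rays)==2: print("tri board",tri(rays).round(1))
    for nm,(cx,cy) in {"fallen":(535,140),"stand":(750,85)}.items():
      al=[]
      for n in ["scene","side"]:
        im,d,P=load(n); X=pts(n,d,P); m=(d>0)&(X[...,2]>6)&(np.hypot(X[...,0]-cx,X[...,1]-cy)<100); Q=X[m]; print(nm,n,len(Q),"mean",Q.mean(0).round(1),"zmax",np.percentile(Q[:,2],99).round(1)); al.append(Q)
      if nm=="fallen":
        for Q in al:
          q=Q[:,:2]; c=q.mean(0); w=np.linalg.svd(q-c,full_matrices=False)[2][0]; w*=-np.sign(w[1]); s=(q-c)@w; print("axis",w,np.degrees(np.arctan2(w[1],w[0])),"foot end",(c+w*np.percentile(s,.5)).round(1),"stud end",(c+w*np.percentile(s,99.5)).round(1), np.ptp(np.percentile(s,[.5,99.5])))
E
python3 meas.py
```

```text
scene ctr px [232.3503937  231.55905512] [ 516.6 -255.6   12. ]
[[443.0, -185.0, 12.0], [590.0, -182.0, 12.0], [592.0, -327.0, 12.0], [444.0, -329.0, 12.0]] depth mean [ 519.5 -257.1   11.2] top z med 11.3
side ctr px [340.24639498 153.42131661] [ 512.2 -252.9   12. ]
[[585.0, -326.0, 12.0], [441.0, -326.0, 12.0], [439.0, -179.0, 12.0], [584.0, -179.0, 12.0]] depth mean [ 511.5 -249.6   12.5] top z med 12.5
tri board [ 513.1 -256.     8.8]
fallen scene 906 mean [533.  135.3  39.3] zmax 56.8
fallen side 1229 mean [520.9 153.8  41.6] zmax 58.1
axis [ 0.09988106 -0.99499938] -84.26767829378115 foot end [527.2 192.7] stud end [540.7  58.4] 134.98999406285364
axis [ 0.13883876 -0.990315  ] -82.01934412727539 foot end [515.4 192.9] stud end [532.8  68.5] 125.58606596483273
stand scene 1123 mean [762.5  76.6  66.1] zmax 135.3
stand side 1053 mean [745.3  96.3  65.9] zmax 135.3
```

Both views agree on the board centre at about (515, -254) with its top near 12 mm. The post runs from the foot at about (521,192) to the stud at about (537,58). I'll move above the post for a wrist view.

```bash
python3 -m pendant '[[[-1,0.06,-0.06,0,-12],[-1,0.09,-0.09,0,-18],[-1,0.12,-0.12,0,-25],[-1,0.15,-0.15,0,-32],[-1,0.18,-0.18,0,-38],[-1,0.21,-0.21,0,-44],[-1,0.24,-0.24,0,-50],[-1,0.27,-0.27,0,-56],[-1,0.30,-0.30,0,-62],[-1,0.33,-0.33,0,-64.4],[-1,0.358,-0.366,0,-64.4],[-1,0.358,-0.366,0,-64.4],[-1,0.358,-0.366,0,-64.4],[-1,0.358,-0.366,0,-64.4]]]' 20
python3 - <<'E'
from h import *
im,d,P=grab("wrist"); cv2.imwrite("pics/wrist1.png",im[...,::-1])
s=monitor.sense(); print(s["time_s"],s["eef_pos"],s["ee_rot"],s["joints"])
X=pts("wrist",d,P); m=(d>0)&(X[...,2]>6)&(np.hypot(X[...,0]-530,X[...,1]-130)<90)
g=np.abs(X[...,2]-0)<6; print("table z",np.median(X[g][:,2]))
Q=X[m]; q=Q[:,:2];c=q.mean(0); w=np.linalg.svd(q-c,full_matrices=False)[2][0]; w*=-np.sign(w[1]); s=(q-c)@w
print(len(Q),c,np.degrees(np.arctan2(w[1],w[0])),(c+w*np.percentile(s,.5)),(c+w*np.percentile(s,99.5)),Q[:,2].max())
E
```

```text
time_s: 1.55
eef_pos: [529.0, 131.0, 231.2]
ee_rot: [-0.0, 0.998, 0.057, -0.0]
force: [-0.6, 0.1, -0.3]
grip_width: 1.002
1.6 [528.91234448 131.16328234 231.39385363] [-8.48709061e-05  9.98335401e-01  5.76750953e-02 -5.24679973e-05] [ 2.79281347e-02  3.56886919e-01  1.43666316e+00  1.70756909e-04
  1.34815252e+00 -8.75238167e-02]
table z -1.0514483431668111
40035 [526.22769617 140.09221684] -173.4657207314573 [598.75739686 148.39989222] [454.96150526 131.92926601] 319.7206021878564
```

View pics/wrist1.png

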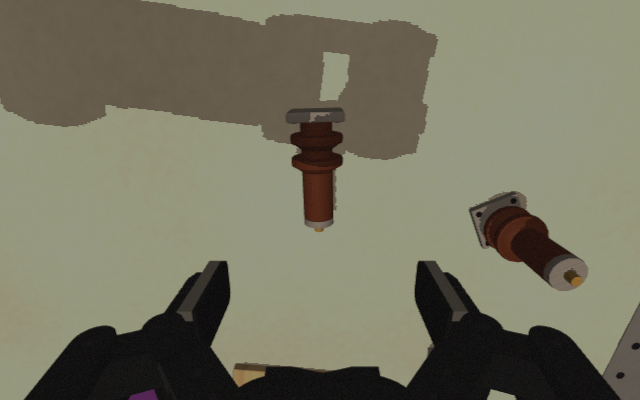

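The wrist view shows the fallen post upright in the picture, with its foot at (315,116) and stud tip at (319,229). The stem is at about (318,195), and the standing post is off to the right at (525,240).

```bash
python3 - <<'E'
from h import *
im,d,P=load("wrist"); X=pts("wrist",d,P); hsv=cv2.cvtColor(im,cv2.COLOR_RGB2HSV)
m=(d>0)&(X[...,2]>8)&(X[...,2]<75)&(np.hypot(X[...,0]-527,X[...,1]-130)<95); m[250:]=0;m[:,400:]=0
Q=X[m]; q=Q[:,:2];c=q.mean(0); w=np.linalg.svd(q-c,full_matrices=False)[2][0]; w*=-np.sign(w[1]); s=(q-c)@w
print(len(Q),c,np.degrees(np.arctan2(w[1],w[0])),(c+w*s.min()),(c+w*s.max()))
# stem sections
w0=w; s=(q-c)@w; s0=s.min(); l=(q-c)@np.array([-w[1],w[0]])
for a in range(0,140,8):
    k=(s-s0>=a)&(s-s0<a+8)
    if k.any(): print(a,(l[k].min()+l[k].max())/2, np.ptp(l[k]), Q[k,2].max())
# brown mask stem pixel centreline -> ray at z=28 
for v in range(170,222,10):
    r=(hsv[v,:,1]>90)&(hsv[v,:,0]<14); r[:280]=0;r[360:]=0; u=np.flatnonzero(r); print(v,u.min(),u.max(),ray("wrist",(u.min()+u.max())/2,v,28,P).round(1))
print("stud", ray("wrist",319,231,28,P),"foot",ray("wrist",315,122,56,P), ray("wrist",315,109,56,P))
E
```

```text
4578 [521.13304441 138.5190317 ] -82.0252079639821 [513.94274749 189.84449007] [532.75255908  55.57712763]
0 -0.6328925302790172 55.39867847716762 57.38675639904761
8 -0.3198232693982703 54.61119362805591 56.5766883809398
16 0.4457105453797485 39.54675087052114 51.83980181578329
24 -0.46673416696688363 53.74490129131375 55.776400689657635
32 -0.46591641901853365 52.98558009844842 55.42241719505188
40 -1.4758411811671692 46.03693141363333 50.7820654315351
48 0.03733377146399697 55.01487554242442 56.25152828649158
56 -0.10810239906944652 51.943419677094695 55.29506327134777
64 -0.0890089909716405 32.57557423486148 45.10481967096672
72 -0.19942983025254613 32.90691695386627 44.892159905866436
80 -0.43041233184612615 33.05085843087521 44.94352574334329
88 -0.09304587888669857 32.18609668543719 44.869250147988794
96 -0.40246380916530544 32.55787676067215 44.48651108072926
104 -0.5606080359490182 32.66974767802121 45.27070104213004
112 -0.1945331974978517 31.67986414032572 44.78168050845272
120 -0.39715501837070555 31.878776664861764 44.58574148044568
128 -0.13290089636346614 8.124129776626766 32.50210983323592
170 301 332 [522.4 126.4  28. ]
180 303 332 [524.7 115.3  28. ]
190 304 332 [526.6 103.9  28. ]
200 304 332 [527.9  92.3  28. ]
210 305 332 [529.8  80.4  28. ]
220 308 327 [530.   68.1  28. ]
stud [533.25417164  54.55140264  28.        ] foot [515.51642038 180.01593132  56.        ] [514.21869505 191.92598867  56.        ]
```

Axis is at -82°, and the stem's half-width and height match a 34 mm stem with its axis at z≈28. I'll grip at about 100 mm from the foot, at (527.5, 91). First come down with the jaws open.

```bash
python3 -m pendant '[[[-1,0,-0.02,-0.02,1.4],[-1,-0.001,-0.04,-0.06,1.4],[-1,-0.001,-0.04,-0.10,1.4],[-1,-0.001,-0.04,-0.14,1.4],[-1,-0.001,-0.04,-0.17,1.4],[-1,-0.001,-0.04,-0.19,1.4],[-1,-0.001,-0.04,-0.205,1.4],[-1,-0.001,-0.04,-0.215,1.4],[-1,-0.001,-0.04,-0.222,1.4],[-1,-0.001,-0.04,-0.222,1.4],[-1,-0.001,-0.04,-0.222,1.4]]]' 20
python3 - <<'E'
from h import *
im,d,P=grab("scene"); im2,_,_=grab("side"); a=cv2.resize(im[120:270,320:470],(390,390)); b=cv2.resize(im2[170:320,240:390],(390,390)); cv2.imwrite("pics/pre.png",np.hstack([a,b])[...,::-1])
E
```

```text
time_s: 2.7
eef_pos: [528.8, 90.4, 9.9]
ee_rot: [0.0, 0.998, 0.069, 0.0]
force: [1.0, 0.4, -0.1]
grip_width: 1.001
```

View pics/pre.png

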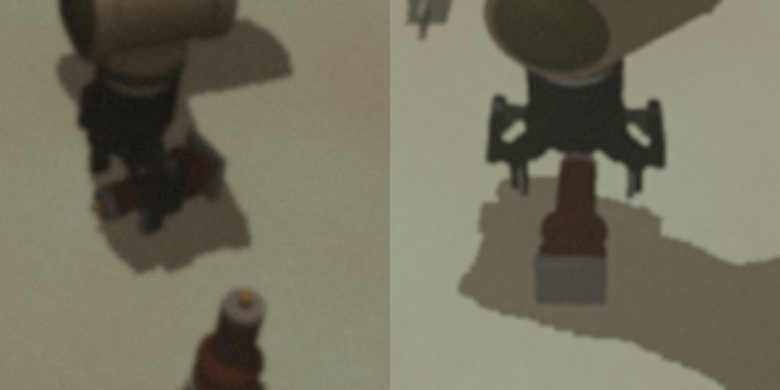

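The jaws straddle the stem evenly, with the stem at about (577,200) in the right crop and fingers at (519,180) and (634,180). Now I'll close at 20 N.

```bash
python3 -m pendant '[[[1,0,0,0,0],[1,0,0,0,0],[1,0,0,0,0],[1,0,0,0,0],[1,0,0,0,0],[1,0,0,0,0],[1,0,0,0,0],[1,0,0,0,0]]]' 20
```

```text
time_s: 3.6
eef_pos: [528.6, 90.2, 9.4]
ee_rot: [0.0, 0.998, 0.069, 0.0]
force: [0.4, -0.7, 1.3]
grip_width: 0.393
```

```bash
python3 -m pendant '[[[1,0,0,0.005,0],[1,0,0.001,0.010,0],[1,-0.0,0.002,0.015,0],[1,0,0.003,0.020,0],[1,-0.001,0.005,0.025,0],[1,-0.001,0.007,0.030,0],[1,-0.001,0.009,0.035,0],[1,-0.001,0.011,0.040,0],[1,-0.001,0.011,0.040,0],[1,-0.001,0.011,0.040,0]]]' 20
cat > look.py <<'E'
import sys
from h import *
im,d,P=grab("scene"); im2,_,_=grab("side"); h=int(sys.argv[6]) if len(sys.argv)>6 else 75
u,v,p,q=map(int,sys.argv[2:6]); a=cv2.resize(im[v-h:v+h,u-h:u+h],(390,390)); b=cv2.resize(im2[q-h:q+h,p-h:p+h],(390,390)); cv2.imwrite(f"pics/{sys.argv[1]}.png",np.hstack([a,b])[...,::-1])
E
python3 look.py lift1 395 195 315 245
```

```text
time_s: 4.6
eef_pos: [527.9, 101.1, 49.6]
ee_rot: [0.0, 0.998, 0.069, 0.001]
force: [0.6, -1.6, -1.1]
grip_width: 0.389
```

View pics/lift1.png

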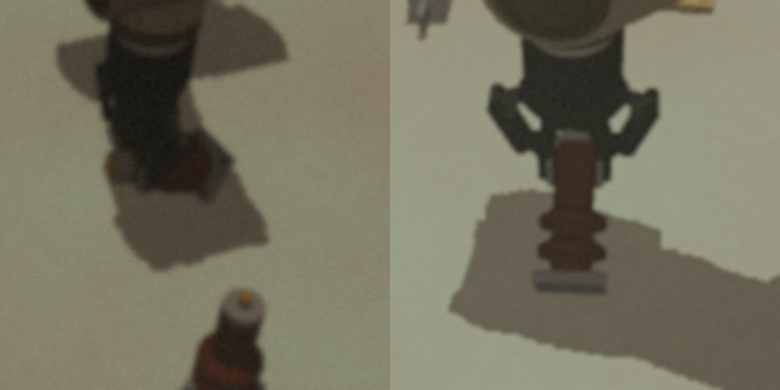

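The post is pivoting in the pads, with its foot edge still on the counter at (570,280) in the right crop. I'll continue the arc.

```bash
python3 -m pendant '[[[1,0,0.004,0.005,0],[1,-0.001,0.008,0.010,0],[1,-0.001,0.013,0.015,0],[1,-0.002,0.019,0.020,0],[1,-0.003,0.025,0.024,0],[1,-0.004,0.032,0.028,0],[1,-0.005,0.039,0.031,0],[1,-0.006,0.046,0.033,0],[1,-0.007,0.053,0.034,0],[1,-0.007,0.053,0.034,0]]]' 20
python3 look.py lift2 395 185 315 245
```

```text
time_s: 5.7
eef_pos: [520.3, 155.1, 83.3]
ee_rot: [-0.0, 0.998, 0.07, -0.0]
force: [-0.6, -0.2, -3.8]
grip_width: 0.388
```

View pics/lift2.png

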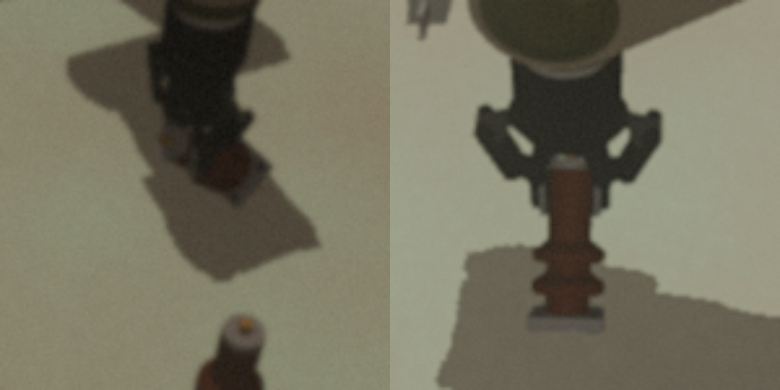

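The post has come most of the way up, with its foot at (567,322) and cap at (568,165) in the right crop. I'll measure the tilt from the side view's depth.

```bash
cat > tilt.py <<'E'
from h import *
import sys
s=monitor.sense(); p=s["eef_pos"]; print("tcp",p.round(1),"F",s["force"].round(1),"w",s["grip_width"])
for n in ["scene","side"]:
    im,d,P=load(n); X=pts(n,d,P); hsv=cv2.cvtColor(im,cv2.COLOR_RGB2HSV)
    m=(d>0)&(hsv[...,1]>105)&(hsv[...,0]<15)&(hsv[...,2]<110)&(np.hypot(X[...,0]-p[0],X[...,1]-p[1])<110)&(X[...,2]>5)&(X[...,2]<p[2]+70)
    m=cv2.erode(m.astype(np.uint8),np.ones((2,2)))>0
    Q=X[m]; 
    if len(Q)<30: print(n,len(Q)); continue
    c=Q.mean(0); w=np.linalg.svd(Q-c,full_matrices=False)[2][0]; w*=np.sign(w[2]); print(n,len(Q),c.round(1),"axis",w.round(3),"zrange",np.percentile(Q[:,2],[1,99]).round(1),"tilt",np.degrees(np.arccos(w[2])).round(1))
    k=(d>0)&(np.hypot(X[...,0]-p[0],X[...,1]-p[1])<70)&(X[...,2]>3+float(sys.argv[1]) if len(sys.argv)>1 else X[...,2]>4)&(hsv[...,1]<90)&(X[...,2]<p[2]-40)
    if k.sum()>10: print("  grey low", k.sum(), X[k].mean(0).round(1), X[k].min(0).round(1),X[k].max(0).round(1))
E
python3 tilt.py
```

```text
tcp [520.4 154.3  83.1] F [ 0.2  0.1 -5.3] w 0.390788245272111
scene 69 [538.3 200.4  68.7] axis [ 0.218 -0.922  0.319] zrange [46.2 85.2] tilt 71.4
  grey low 52 [533.6 211.8  26.7] [477.4 120.3   4.8] [544.1 222.   40.1]
side 299 [513.2 195.8  88.1] axis [ 0.097 -0.797  0.596] zrange [ 54.7 121.3] tilt 53.4
  grey low 23 [505.7 197.2  24.1] [452.6 131.9   4.1] [576.  221.6  39.1]
```

The post is held by pad friction at about 50° from vertical, clear of the counter (5 N hanging). Raising it briskly should make its own weight swing it further round.

```bash
python3 -m pendant '[[[1,0,0,0.05,0],[1,0,0,0.10,0],[1,0,0,0.10,0],[1,0,0,0.08,0],[1,0,0,0.06,0],[1,0,0,0.11,0],[1,0,0,0.16,0],[1,0,0,0.16,0],[1,0,0,0.16,0],[1,0,0,0.16,0]]]' 20
python3 look.py lift3 395 150 315 205; python3 tilt.py
```

```text
time_s: 6.8
eef_pos: [519.7, 153.9, 240.9]
ee_rot: [-0.0, 0.998, 0.069, -0.002]
force: [0.9, 0.1, -5.2]
grip_width: 0.389
tcp [519.9 154.  241.3] F [ 0.3  0.  -4.6] w 0.38906573887121376
scene 178 [538.9 165.3 205.4] axis [-0.095 -0.424  0.9  ] zrange [180.9 248.6] tilt 25.8
  grey low 260 [532.8 179.6 168.4] [491.9 142.2 150.1] [548.9 214.3 201.2]
side 94 [508.4 177.  232.9] axis [ 0.244 -0.382  0.892] zrange [195.2 275. ] tilt 26.9
  grey low 484 [514.4 197.  175.7] [455.7 100.4   4.1] [564.6 216.1 201.3]
```

View pics/lift3.png

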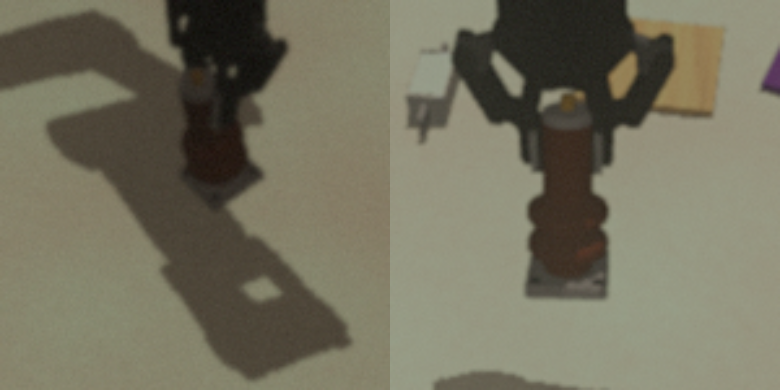

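Tilt is now about 26°, with the foot at (567,280) and stud at (568,102) in the right crop. I'll carry it over to the board with a gentle start and a brisk stop, then jerk upwards once more.

```bash
python3 -m pendant '[[[1,0,-0.004,0,0],[1,0,-0.014,0,0],[1,0,-0.030,0,0],[1,0,-0.052,0,0],[1,0,-0.080,0,0],[1,-0.001,-0.113,0,0],[1,-0.002,-0.15,0,0],[1,-0.003,-0.19,0,0],[1,-0.003,-0.235,0,0],[1,-0.004,-0.283,0,0],[1,-0.004,-0.333,0,0],[1,-0.005,-0.383,0,0],[1,-0.005,-0.383,0,0],[1,-0.005,-0.383,-0.02,0],[1,-0.005,-0.383,0.03,0],[1,-0.005,-0.383,0.07,0],[1,-0.005,-0.383,0.07,0],[1,-0.005,-0.383,0.07,0],[1,-0.005,-0.383,0.07,0]]]' 20
python3 look.py carry 220 180 330 90 85; python3 tilt.py 10
```

```text
time_s: 8.8
eef_pos: [514.9, -228.8, 311.4]
ee_rot: [-0.001, 0.998, 0.069, -0.001]
force: [0.2, 0.0, -5.4]
grip_width: 0.388
tcp [ 515.1 -228.7  311.6] F [-0.1  1.4 -4.5] w 0.39125643983135994
scene 179 [ 534.6 -229.9  271. ] axis [-0.209 -0.657  0.724] zrange [250.8 313.3] tilt 43.6
  grey low 350 [ 533.5 -218.1  235.3] [ 497.2 -251.1  221.2] [ 547.9 -189.   262.9]
side 264 [ 513.8 -216.1  309.2] axis [-0.015 -0.272  0.962] zrange [262.2 341.7] tilt 15.8
  grey low 251 [ 514.5 -205.2  240.4] [ 485.  -245.4  228.2] [ 545.  -186.6  270.6]
```

View pics/carry.png

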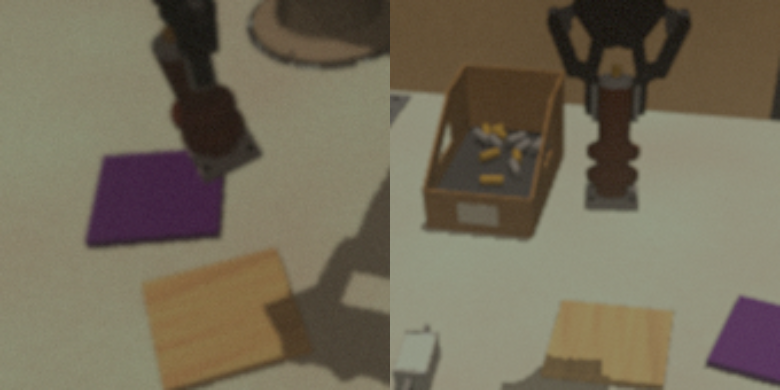

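By the side view the tilt is about 16°, with the foot at (610,195) and cap at (616,85) in the right crop; the scene fit is contaminated by its oblique view. I'll do one more up-jerk, then come down over the board, offset so I can roll it onto its foot.

```bash
python3 -m pendant '[[[1,0.001,-0.01,-0.02,0],[1,0.003,-0.049,-0.06,0],[1,0.003,-0.049,-0.08,0],[1,0.003,-0.049,-0.08,0],[1,0.003,-0.049,-0.03,0],[1,0.003,-0.049,0.01,0],[1,0.003,-0.049,0.01,0],[1,0.003,-0.049,-0.02,0],[1,0.003,-0.049,-0.05,0],[1,0.003,-0.049,-0.08,0],[1,0.003,-0.049,-0.11,0],[1,0.003,-0.049,-0.14,0],[1,0.003,-0.049,-0.17,0],[1,0.003,-0.049,-0.19,0],[1,0.003,-0.049,-0.20,0],[1,0.003,-0.049,-0.204,0],[1,0.003,-0.049,-0.204,0],[1,0.003,-0.049,-0.204,0]]]' 20
python3 look.py low 230 205 335 140 70; python3 tilt.py 12
```

```text
time_s: 10.7
eef_pos: [519.0, -278.0, 110.5]
ee_rot: [0.001, 0.998, 0.069, 0.001]
force: [-0.0, -0.2, -4.6]
grip_width: 0.389
tcp [ 518.9 -278.   110.3] F [ 0.  -0.2 -4.5] w 0.39103318270254517
scene 232 [ 539.1 -280.6   75. ] axis [-0.179 -0.493  0.852] zrange [ 51.  126.7] tilt 31.6
  grey low 202 [ 541.7 -272.    32.2] [ 522.2 -299.1   21.7] [ 552.7 -245.7   56.4]
side 12
```

View pics/low.png

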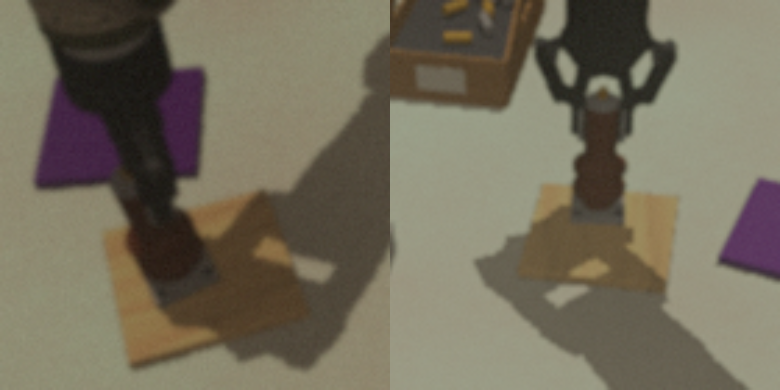

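```bash
python3 - <<'E'
from h import *
from meas import tri
im,d,P=load("scene"); X=pts("scene",d,P); hsv=cv2.cvtColor(im,cv2.COLOR_RGB2HSV)
k=(d>0)&(hsv[...,1]<90)&(X[...,2]>15)&(X[...,2]<60)&(np.hypot(X[...,0]-519,X[...,1]+278)<75); Q=X[k]
for y in range(-310,-240,8):
    q=Q[(Q[:,1]>=y)&(Q[:,1]<y+8)]
    if len(q): print(y,len(q),q.min(0).round(1),q.max(0).round(1),np.median(q[:,2]).round(1))
for n,(u,v,w,h) in {"scene":(180,150,110,120),"side":(345-25,80,60,110)}.items():
    I=load(n)[0][v:v+h,u:u+w]; cv2.imwrite(f"pics/z_{n}.png",cv2.convertScaleAbs(cv2.resize(I,None,fx=5,fy=5,interpolation=cv2.INTER_CUBIC),alpha=1.8)[...,::-1])
E
python3 -c "
import cv2,numpy as np
a=cv2.imread('pics/z_scene.png');b=cv2.imread('pics/z_side.png');a=cv2.resize(a,(450,490));b=cv2.resize(b,(267,490));cv2.imwrite('pics/z.png',np.hstack([a,b]))"
```

```text
-302 23 [ 527.7 -299.1   25.7] [ 552.7 -294.    49.4] 29.6
-294 32 [ 530.7 -293.8   21.7] [ 552.6 -286.    45.6] 29.6
-286 25 [ 535.1 -286.    25.2] [ 552.  -278.4   33.2] 30.9
-278 23 [ 535.2 -277.9   23.5] [ 550.4 -270.3   35. ] 31.2
-270 30 [ 532.8 -269.9   23.6] [ 549.1 -262.1   50.6] 33.2
-262 34 [ 525.9 -261.7   26.3] [ 547.8 -254.    51.7] 34.4
-254 34 [ 522.2 -253.9   27.3] [ 547.1 -246.3   56.4] 35.0
-246 1 [ 542.4 -245.7   36.2] [ 542.4 -245.7   36.2] 36.2
```

View pics/z.png

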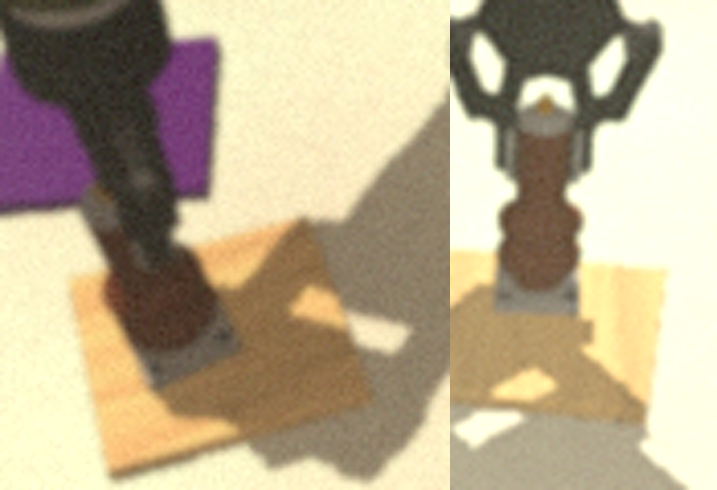

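The foot's top face slopes from 29.6 to about 36 mm over 50 mm, so the tilt is about 8° and the lower edge is about 7 mm above the board. I'll shift in +y over the centre and touch down gently.

```bash
python3 -m pendant '[[[1,-0.001,0.005,0,0],[1,-0.003,0.012,0,0],[1,-0.003,0.014,-0.003,0],[1,-0.003,0.014,-0.005,0],[1,-0.003,0.014,-0.007,0],[1,-0.003,0.016,-0.008,0],[1,-0.003,0.018,-0.009,0],[1,-0.003,0.020,-0.010,0],[1,-0.003,0.020,-0.010,0]]]' 20
```

```text
time_s: 11.7
eef_pos: [516.0, -258.5, 101.1]
ee_rot: [0.001, 0.998, 0.069, 0.001]
force: [-3.0, 0.6, 10.2]
grip_width: 0.389
```

Contact: the wrist force rose by 15 N. I'll finish the roll in +y, then check the foot.

```bash
python3 -m pendant '[[[1,0,0.002,0,0],[1,0,0.004,0,0],[1,0,0.004,-0.001,0],[1,0,0.004,-0.001,0]]]' 20
python3 look.py press 230 205 335 140 70; python3 - <<'E'
from h import *
s=monitor.sense(); print(s["eef_pos"],s["force"])
im,d,P=load("scene"); X=pts("scene",d,P); hsv=cv2.cvtColor(im,cv2.COLOR_RGB2HSV)
k=(d>0)&(hsv[...,1]<90)&(X[...,2]>15)&(X[...,2]<34)&(np.hypot(X[...,0]-519,X[...,1]+260)<75); Q=X[k]
for y in range(-310,-200,8):
    q=Q[(Q[:,1]>=y)&(Q[:,1]<y+8)]
    if len(q): print(y,len(q),q.min(0).round(1),q.max(0).round(1),np.median(q[:,2]).round(1))
E
```

```text
time_s: 12.1
eef_pos: [516.0, -254.3, 100.1]
ee_rot: [0.001, 0.998, 0.069, 0.001]
force: [-4.4, 2.3, 13.9]
grip_width: 0.386
[ 516.00834376 -254.22218302  100.12519136] [-5.0866511   2.51504621 13.70892865]
-286 30 [ 518.6 -286.    16.9] [ 550.1 -278.1   22.8] 20.9
-278 28 [ 528.9 -277.6   15.9] [ 549.8 -270.5   25. ] 21.2
-270 24 [ 530.  -270.    15.6] [ 549.  -262.3   23.5] 21.3
-262 22 [ 533.5 -261.7   15.6] [ 546.3 -254.1   26.5] 21.2
-254 21 [ 533.2 -254.    15.1] [ 546.2 -246.2   25.2] 22.7
-246 26 [ 524.1 -245.8   15.4] [ 544.9 -238.3   26.4] 22.3
-238 26 [ 517.3 -238.    15.5] [ 544.8 -230.8   26. ] 23.3
```

View pics/press.png

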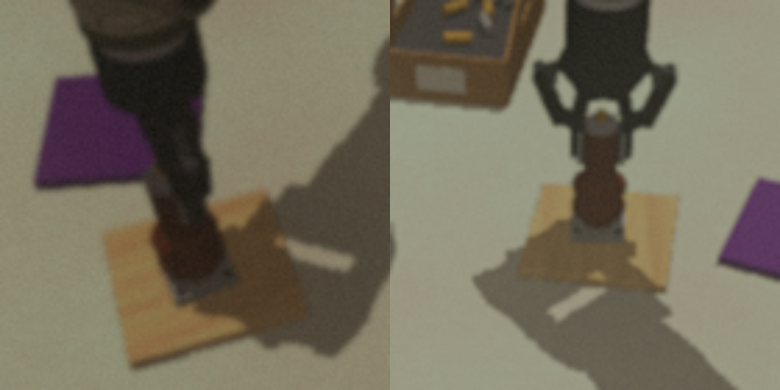

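The foot lies nearly flat on the board: its top is at 21–23 mm, about 2° of slope, centred near (518,-258). I'll ease the preload and open slowly.

```bash
python3 -m pendant '[[[1,0,0,0.001,0],[1,0,0,0.001,0],[0.18,0,0,0.001,0],[0.16,0,0,0.001,0],[0.14,0,0,0.001,0],[0.12,0,0,0.001,0],[0.08,0,0,0.001,0],[0.0,0,0,0.001,0],[-0.1,0,0,0.001,0],[-0.2,0,0,0.001,0],[-0.3,0,0,0.001,0],[-0.3,0,0,0.001,0]]]' 20
python3 look.py open 230 205 335 140 70
```

```text
time_s: 13.4
eef_pos: [515.5, -253.8, 99.3]
ee_rot: [0.0, 0.998, 0.069, -0.0]
force: [0.4, -0.1, 0.0]
grip_width: 0.65
```

View pics/open.png

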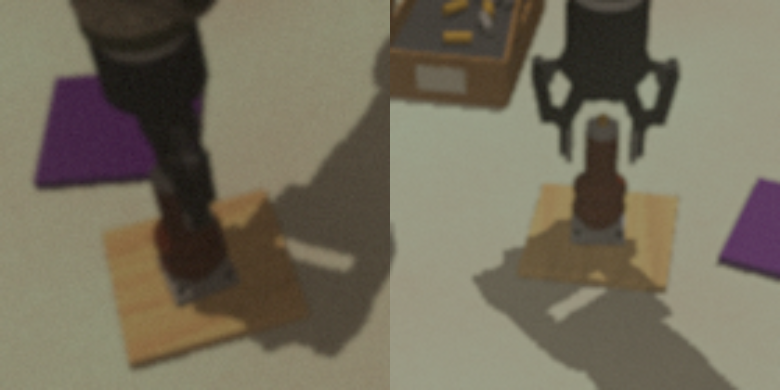

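Released and standing: both fingers are clear of the stem at (601,140) in the right crop. Now I'll open fully and go straight up.

```bash
python3 -m pendant '[[[-0.5,0,0,0,0],[-0.7,0,0,0.01,0],[-0.9,0,0,0.03,0],[-1,0,0,0.06,0],[-1,0,0,0.10,0],[-1,0,0,0.14,0],[-1,0,0,0.18,0],[-1,-0.04,0,0.2,0],[-1,-0.08,0.04,0.2,0],[-1,-0.12,0.09,0.2,0],[-1,-0.15,0.14,0.2,0],[-1,-0.15,0.14,0.2,0],[-1,-0.15,0.14,0.2,0]]]' 20
python3 - <<'E'
from h import *
s=monitor.sense(); print(s["time_s"],s["eef_pos"],s["force"])
A=[]
for n in ["scene","side"]:
    old=load(n)
    im,d,P=grab(n); A.append(cv2.resize(im,(400,250))); X=pts(n,d,P)
    hsv=cv2.cvtColor(im,cv2.COLOR_RGB2HSV)
    for nm,(x,y,z0) in {"post":(515,-254,16),"stand":(750,85,6),"fuse":(737,-154,6)}.items():
        k=(d>0)&(np.hypot(X[...,0]-x,X[...,1]-y)<60)&(X[...,2]>z0)&(X[...,2]<170); Q=X[k]
        b=(Q[:,2]>70)&(Q[:,2]<120); print(n,nm,len(Q),"mean",Q.mean(0).round(1),"zmax",Q[:,2].max().round(1)); 
        if nm!="fuse":
            z=Q[:,2]-(12 if nm=="post" else 0)
            for a,c in [(12,22),(26,32),(50,56),(70,85),(85,100),(100,118),(127,136)]:
                q=Q[(z>a)&(z<c)]; 
                if len(q): print("   ",a,c,((q.min(0)+q.max(0))/2)[:2].round(1))
cv2.imwrite("pics/final.png",np.hstack(A)[...,::-1])
E
```

```text
time_s: 14.8
eef_pos: [364.1, -111.6, 300.7]
ee_rot: [0.001, 0.998, 0.07, 0.001]
force: [0.9, -0.4, -0.2]
grip_width: 1.002
14.8 [ 364.14883019 -111.56679388  300.69637063] [ 0.92686631 -0.42995834 -0.2333814 ]
scene post 1028 mean [ 531.  -258.6   76.5] zmax 148.5
    12 22 [ 535.9 -257. ]
    26 32 [ 529.4 -259.3]
    50 56 [ 524.7 -258.3]
    70 85 [ 526.9 -258.6]
    85 100 [ 526.2 -258.4]
    100 118 [ 526.4 -258.6]
    127 136 [ 517.5 -264.1]
scene stand 1125 mean [762.6  76.6  66. ] zmax 138.4
    12 22 [767.4  84.3]
    26 32 [760.7  80.6]
    50 56 [760.7  82.6]
    70 85 [757.1  81.5]
    85 100 [756.8  82.8]
    100 118 [757.2  82.3]
    127 136 [753.   83.6]
scene fuse 1091 mean [ 741.3 -157.6   32.6] zmax 43.1
side post 729 mean [ 515.8 -244.1   74.8] zmax 150.5
    12 22 [ 516.6 -241.4]
    26 32 [ 516.4 -239.6]
    50 56 [ 516.1 -247. ]
    70 85 [ 517.3 -246.7]
    85 100 [ 516.9 -247.9]
    100 118 [ 517.3 -247.9]
    127 136 [ 517.6 -256.3]
side stand 1059 mean [745.3  96.3  65.8] zmax 139.3
    12 22 [738.   95.2]
    26 32 [749.4  94.7]
    50 56 [752.7  86.2]
    70 85 [751.1  90.4]
    85 100 [749.4  90.4]
    100 118 [750.5  90.5]
    127 136 [750.9  86. ]
side fuse 470 mean [ 730.2 -144.    33. ] zmax 45.0
```

View pics/final.png

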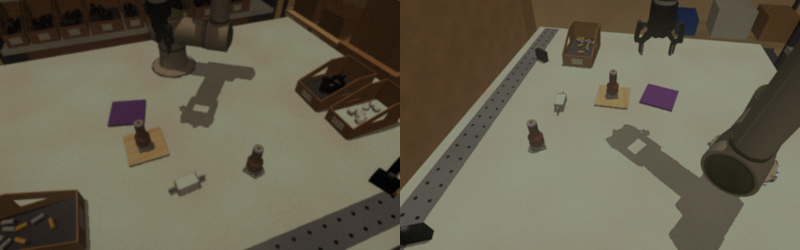

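The post stands upright at about (517,-258), with its top at about 148 mm (12 + 136). The gripper is clear, and the standing post's mean position is unchanged to within 0.1 mm. Handing in.

```bash
python3 -c "
from rig import order; print(order.finish_job())"
```

```text
the job is handed in; nothing more can be done
None
```

The fallen insulator now stands on its foot on the plywood board, released, and I handed the job in at about 15 s. The hand-in gave no verdict.

**What I did:** I gripped the bare stem about 100 mm from the foot at 20 N. Its own weight swung it up in the pads as I lifted, helped by a few brisk upward moves. I then rolled it flat on the board, opened the jaws slowly and backed off.

**Last checks:**
- **Position:** The foot is about 5 mm from the board centre, at about (517, -258) against (515, -254). The limit is 35 mm.
- **Upright:** The stem sections line up to within 1–2 mm over its height, and the top is at 148–150 mm where 148 is expected.
- **Left alone:** The standing insulator's mean point matches the start to within 0.1 mm. For the fuse I had only rough starting points to compare with; it looks unmoved, and the arm never went near it.
- **Robot:** The gripper is fully open and well away from everything, and the wrist force is near zero.

**Where checks disagreed:** The two fixed cameras differ by up to about 12 mm on surface points, because each sees only its own side of an object. While the post hung in the gripper, the tilt fitted from the scene view was far too large (32–44°). I relied on the side view (16°) and the slope of the foot's top face (8°, then about 2° once pressed down).

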